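# Couple the shaker carriage to its drive yoke with the coupling pin

## Robot

A 6-joint arm with a two-finger parallel gripper is mounted at the origin on the work surface. World frame = base frame: x ahead of the robot, y to its left, z up, the work surface at z = 0. Lengths are in m, angles in rad, forces in N, time in s.
With the tool pointing down it reaches from about 0.25 to 0.775 m from the base axis. Payload 4 kg.
Tool frame: the origin (TCP) lies midway between the tips of the shut fingers; the grasp point (between the pads) lies 19 mm behind it; z points along the fingers, y is the direction in which the jaws open and shut (so a half turn about z gives the same grasp; the last joint's range is limited). The gripper opens to 94 mm and grips with 3 to 60 N. Pads are 16 mm wide; open, the fingers measure 119 mm over their backs; the gripper's body (75 mm by 177 mm) begins 78 mm behind the grasp point.
Start: joints at [-1.432, 0.087, 1.371, -0, 1.684, -0.103], TCP at [0.132, -0.534, 0.206] pointing down, gripper open.
Joint ranges: [-3.1, 3.1], [-0.76, 2.03], [0.27, 2.55], [-1.08, 4.22], [0.17, 2.65], [-2.57, 2.57]. Speed limits (rad/s): [2.79, 2.79, 3.14, 3.14, 3.14, 3.14].

## Interface

Orientations are given as [roll, pitch, yaw] about the fixed x, y, z axes, in that order (R = Rz(yaw) Ry(pitch) Rx(roll)).
In Python, from bench import get_obs, snapshot, ticket gives the robot as it stands.
- The arm moves only by the shell command python3 -m creep 'ROWS' [OPENING]. ROWS is JSON, a list that holds one entry, the list of rows, each a list of 4 numbers: the shift along the tool's x, y, z in mm, then the turn about the tool's z in degrees. A call has 1 to 8 rows; each row shifts and turns the commanded pose from where the row before left it, along the tool's axes as they then stand; what a row does not reach is not made up. A row lasts 1/8 s, in which the tool goes at most 62.5 mm and 10.7 degrees, less where a joint would pass 70% of its speed; a pose out of reach is approached as far as the arm can. A call with a gripper value outside its range is refused whole. OPENING is the opening, from 0 (shut) to 1 (fully open), set as the call begins (- or left out, the last holds). The fingers move at their own pace and stop on an object; the grip force is fixed at half the most. Time passes only in rows, so rows that do not move let the fingers close. It gives the time, the measured TCP pose, the force and the opening at its end, in the units of the state.
- get_obs(): the state, without advancing time (a new reading comes with each control period).
- snapshot(name): name is "scene" or "top"; returns a dict with "color" (400x640x3 uint8, red, green, blue), "depth" (400x640 float32, m along the optical axis (not along the pixel's ray), 0 where there is no reading), "fx", "fy", "cx", "cy" (pixels), "extrinsics" (4x4, takes a point from world to camera coordinates). Camera axes: x right, y down, z forward; pixel columns grow to the right and rows downward; lengths in m; the calibration is good to about 2 mm. A picture is of the moment at which its call begins.
- ticket.close_job(): hands the job in, once; it reports no verdict.
The state is a dict: "time": time; "joint_positions": joint angles; "qvel": joint speeds; "joint_torque": joint torques, N m; "tool_pos": TCP position; "ee_rot": TCP orientation; "wrist_force": force on the tool from outside, world axes, zero at the start; "wrist_torque": the same for the moment, N m; "width": finger opening in m.
Only numpy, scipy, OpenCV 4.12 (cv2) and the standard library are available. Lean on these libraries where they do the work, as an engineer would, in place of code of your own. Each camera call takes 0.05 s, during which the arm holds its last target. There are 200 camera calls.

## Task

Couple the shaker's carriage to its drive: slide the carriage along its rails until the eye of its tab lies between the two ears of the drive yoke and in line with their holes, then take the coupling pin (the one with the plain straight round grip) from the pin rack and put it down through upper ear, eye and lower ear until its collar sits flush on the upper ear. Let go of it, and leave the other two pins and everything else on the bench where they are.

Things in the scene. Friction and masses are not known exactly. Their poses are not given: they have to be found in the camera images.
- yoke_top (a point): Centre of the hole's mouth on the top face of the drive yoke's upper ear, 120 mm above the bench. The yoke's two ears are level steel plates 30 mm wide, 8 mm thick, one above the other with a 12 mm gap, each with a vertical hole 11.5 mm in diameter. The web that joins them, on the +y side, is no higher than the upper ear. Axes are the shaker's: y along the rails towards the web, z up.
- shaker: Blue reciprocating shaker fixed on the bench, base 220 x 380 mm, deck 70 mm above the bench; origin at the centre of its underside. The carriage slides on two rails along its y axis; the yoke is fixed at its +y (left) end, 22 mm of free space between the lower ear and the deck.
- eye (a point): Centre of the eye, a vertical hole 12 mm in diameter, on the top face of the carriage's flat steel tab (8 mm thick, 28 mm wide, top face 110 mm above the bench: it enters the gap between the ears with 2 mm to spare above and below). In line when this point lies straight below yoke_top.
- post (a point): Half-way up the black grip post of the carriage: an upright cylinder 18 mm in diameter, 45 mm tall, on the aluminium carriage plate (180 x 200 mm, top 92 mm above the bench); its top is 137 mm above the bench. It is 90 mm from the eye, away from the yoke. A clear box 45 mm tall is clamped on the carriage 35 mm behind the post. Move the post along the rails to slide the carriage.
- carriage (a joint): Sliding position of the carriage on its rails, m: 0 at the end far from the yoke, growing towards the yoke (+y of the shaker); stop at 0.085, eye in line at 0.075. It stays where it is left; about 1.2 N of friction, light enough for the pin's tapered nose to nudge it a couple of mm.
- pin_grip (a point): The coupling pin, steel, about 60 g, upright in one of the rack's holes: plain straight round grip 16 mm in diameter, 34 mm tall, on a collar 22 mm in diameter, 4 mm thick; below it a shank 10 mm in diameter, 38 mm long, the last 9 mm tapering to a 4 mm nose. Point on the axis, half-way up the grip, 21 mm above the collar's underside, 17 mm below the top, 59 mm above the nose. z along the pin, up.
- tee_grip (a point): Another pin in the rack, not wanted: crossbar (T) handle 44 mm wide, shank too thick for the ears. Point on its axis, 21 mm above its collar's underside; the crossbar's top is 15 mm above the point.
- ball_grip (a point): Another pin in the rack, not wanted: ball handle 22 mm in diameter, thin short shank. Point on its axis 21 mm above its collar's underside.
- rack: Grey pin rack, a block 170 x 50 mm and 46 mm tall, fixed to the bench; origin at the centre of its underside. Three vertical 14 mm holes in a row along its x axis, 55 mm apart, the middle one at its centre; pins stand in them with their collars on the top face.
- wash_bottle: White wash bottle with red cap and spout, 60 mm in diameter, 205 mm tall; origin at its foot. Bystander.
- beaker: Glass beaker, 70 mm in diameter, 90 mm tall; origin at its foot. Bystander.
- jar: Amber jar with black cap, 56 mm in diameter, 75 mm tall; origin at its foot. Bystander.
- tip_box: Grey pipette tip box 85 x 120 x 55 mm; origin at the centre of its underside. Bystander.
- spatula: Spatula 180 mm long lying on the bench. Bystander.
- screwdriver: Screwdriver 170 mm long lying on the bench. Bystander.

How it is judged:
By the outcome, as a careful person would: the job done as asked, in the order asked, and still so for the second after the job is handed in, with the robot touching nothing.
It also fails if it takes over 58 s, if anything falls off the work surface, if the arm or the gripper's body presses on something with over 40 N, if the wrist force passes 120 N, or if a joint passes its speed limit or range.

## Working session

There is one attempt and no reset: what is moved stays moved. The work goes in short steps, Python scripts to look and compute and a shell command to move; the robot and the scene stay as the last step left them, time stands still between calls to the robot, and variables do not carry over. Pictures are saved under pics/ and viewed, on a budget of 10 in all, crops included, one or two more only if the job needs it, and the job is handed in when it is done.

```bash
mkdir -p pics; cat > h.py <<'E'
import numpy as np, cv2
from bench import get_obs, snapshot
def snap(n,f):
    s=snapshot(n); np.savez('/tmp/'+f+'.npz',**s); cv2.imwrite('pics/'+f+'.png',s['color'][:,:,::-1]); return s
def load(f): return dict(np.load('/tmp/'+f+'.npz'))
def cloud(s):
    d=s['depth']; v,u=np.mgrid[:d.shape[0],:d.shape[1]]
    p=np.stack([(u-s['cx'])/s['fx']*d,(v-s['cy'])/s['fy']*d,d,np.ones_like(d)],-1)
    w=(p@np.linalg.inv(s['extrinsics']).T)[...,:3]; w[d==0]=np.nan; return w
def atz(s,u,v,z):
    E=np.linalg.inv(s['extrinsics']); r=E[:3,:3]@[(u-s['cx'])/s['fx'],(v-s['cy'])/s['fy'],1]; o=E[:3,3]
    return o+r*(z-o[2])/r[2]
def proj(s,p):
    c=s['extrinsics']@np.append(p,1); return c[0]/c[2]*s['fx']+s['cx'],c[1]/c[2]*s['fy']+s['cy']
E
python3 - <<'E'
from h import *
for n in('scene','top'):
    s=snap(n,n+'0'); print(n,s['fx'],np.linalg.inv(s['extrinsics']).round(3).tolist())
print(get_obs())
E
```

```text
scene 381.30828996100774 [[0.766, 0.447, -0.462, 1.048], [0.643, -0.508, 0.573, -0.698], [0.021, -0.736, -0.677, 0.884], [0.0, 0.0, 0.0, 1.0]]
top 388.2661003834494 [[-0.017, -0.983, 0.181, 0.29], [-1.0, 0.019, 0.007, -0.042], [-0.011, -0.181, -0.983, 1.438], [0.0, 0.0, 0.0, 1.0]]
{'time': 0.1, 'joint_positions': array([-1.43209508e+00,  8.79053726e-02,  1.37207156e+00,  1.75503032e-05,
        1.68354112e+00, -1.03087435e-01]), 'qvel': array([-0.0007099 , -0.0011057 , -0.00396578,  0.00025212,  0.00016483,
        0.00140623]), 'joint_torque': array([ 1.88958133e-03, -3.41251767e+01, -3.03301728e+01,  7.18939095e-02,
        3.04349838e-02, -9.94871948e-05]), 'tool_pos': array([ 0.13163573, -0.53353875,  0.20442392]), 'ee_rot': array([-3.13967927e+00, -2.15483081e-04,  2.41790432e-01]), 'wrist_force': array([-0.06539022,  0.75973783, -0.48034525]), 'wrist_torque': array([0.02421501, 0.00193897, 0.0475018 ]), 'width': 0.09405385750469424}
```

View pics/scene0.png

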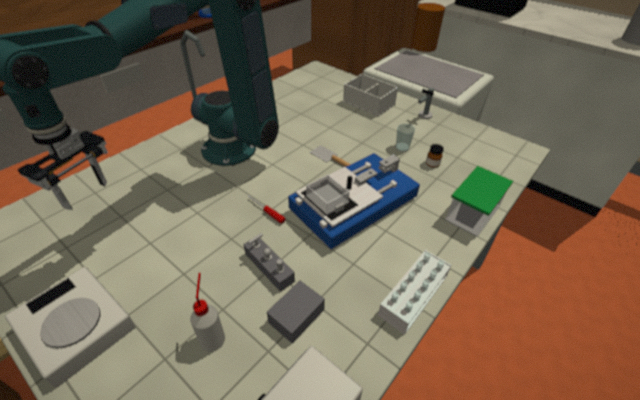

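View pics/top0.png

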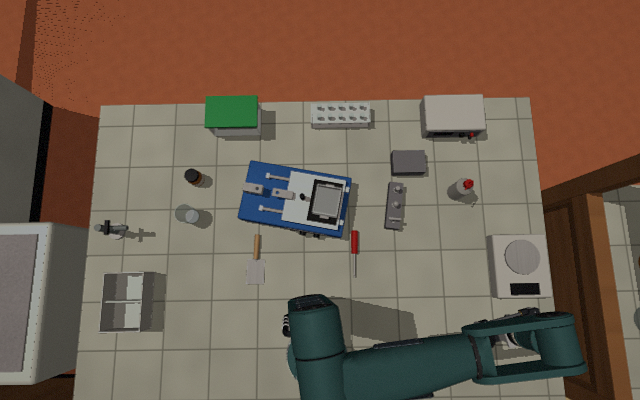

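The scene and top pictures show the shaker at about (295,200) in top, with the yoke to its left, the rack at (395,205), and the bottle at (463,188). I'll enlarge the shaker and rack regions from both cameras.

```bash
python3 - <<'E'
from h import *
t=load('top0')['color'][:,:,::-1]; s=load('scene0')['color'][:,:,::-1]
R=lambda im,x,y,w,h,k:cv2.resize(im[y:y+h,x:x+w],None,fx=k,fy=k,interpolation=cv2.INTER_CUBIC)
a=R(t,235,155,130,90,4)      # 520x360
b=R(t,375,175,40,60,6)       # 240x360
c=R(s,285,145,140,60,4)      # 560x240
d=R(s,240,230,60,60,4)       # 240x240
cv2.imwrite('pics/c1.png',np.vstack([np.hstack([a,b,np.zeros((360,40,3),np.uint8)]),np.hstack([c,d])]))
w=cloud(load('top0'))
for n,(x0,x1,y0,y1) in dict(rack=(375,415,175,235)).items():
    p=w[y0:y1,x0:x1]; print(p[::6,::5,2].round(3))
E
```

```text
[[ 0.002  0.006 -0.001 -0.001  0.007  0.007  0.008  0.008]
 [ 0.004  0.002 -0.004  0.    -0.002  0.    -0.005  0.004]
 [ 0.001 -0.005  0.001  0.045  0.047  0.043  0.007  0.001]
 [-0.003 -0.007  0.003  0.049  0.046  0.042 -0.    -0.   ]
 [-0.003 -0.002 -0.003  0.046  0.051  0.04  -0.004 -0.002]
 [ 0.001  0.004 -0.002  0.046  0.079  0.042  0.001  0.   ]
 [-0.     0.004 -0.004  0.045  0.045  0.046 -0.003 -0.007]
 [-0.    -0.001  0.015  0.081  0.042  0.044  0.002  0.001]
 [-0.001 -0.     0.025  0.051  0.042 -0.002 -0.005 -0.002]
 [ 0.004 -0.007  0.002  0.003  0.017  0.001 -0.006 -0.001]]
```

View pics/c1.png

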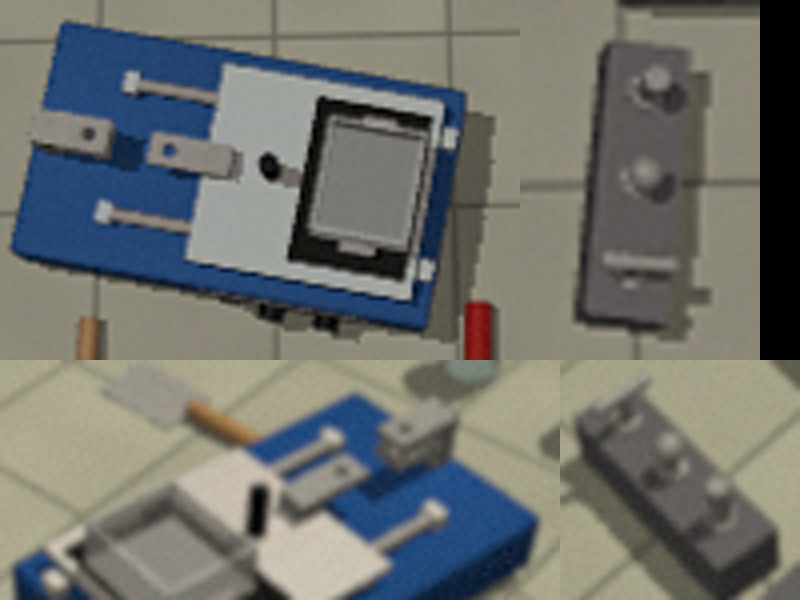

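The crops show the yoke hole at top (257,188.5), the eye at (277.5,192.5), and the post at about (302,196). The tee pin is at the near end of the rack. The middle and far pins need a clearer look to tell them apart.

```bash
python3 - <<'E'
from h import *
T=load('top0');S=load('scene0')
def dark(s,u,v,r=3):
    g=cv2.cvtColor(s['color'],cv2.COLOR_RGB2GRAY).astype(float); p=g[int(v)-r:int(v)+r+1,int(u)-r:int(u)+r+1]
    w=np.clip(np.median(p)-12-p,0,None); yy,xx=np.mgrid[-r:r+1,-r:r+1]
    return int(u)+(w*xx).sum()/w.sum(),int(v)+(w*yy).sum()/w.sum()
for n,s,y,e in(('top',T,(257,188),(277,192)),('scene',S,(386,162),(370,172))):
    a=dark(s,*y);b=dark(s,*e); Y=atz(s,*a,.12);Ee=atz(s,*b,.11); d=Y-Ee
    print(n,np.round(a,1),np.round(b,1),Y.round(4),Ee.round(4),np.hypot(*d[:2]),np.degrees(np.arctan2(d[1],d[0])))
# shaker outline from blue -> yaw
hsv=cv2.cvtColor(T['color'],cv2.COLOR_RGB2HSV)
W=cloud(T); m=(hsv[...,0]>100)&(hsv[...,0]<125)&(hsv[...,1]>130)&(W[...,2]>.06)&(W[...,2]<.08)
m[:150]=0;m[250:]=0;m[:,:230]=0;m[:,370:]=0
v,u=np.nonzero(m); P=np.array([atz(T,a,b,.07)[:2] for a,b in zip(u,v)],np.float32); print('deck',cv2.minAreaRect(P*1000))
W2=W.copy();m=(W[...,2]>.04)&(W[...,2]<.05); m[:175]=0;m[235:]=0;m[:,:375]=0;m[:,415:]=0
v,u=np.nonzero(m);P=np.array([atz(T,a,b,.046)[:2] for a,b in zip(u,v)],np.float32); print('rack',cv2.minAreaRect(P*1000))
R=lambda im,x,y,w,h,k:cv2.resize(im[y:y+h,x:x+w,::-1],None,fx=k,fy=k,interpolation=cv2.INTER_CUBIC)
cv2.imwrite('pics/c2.png',np.hstack([R(S['color'],240,230,58,60,10)[:,:400],R(T['color'],384,180,26,39,10)[:390],]) if 0 else np.hstack([R(S['color'],243,232,50,50,10),cv2.resize(T['color'][180:230,384:410,::-1],(260,500),interpolation=cv2.INTER_CUBIC)]))
E
```

```text
top [256.7 188. ] [276.8 192. ] [0.577  0.1981 0.12  ] [0.5635 0.1291 0.11  ] 0.07024688334876475 78.91739831698547
scene [386.5 163.5] [369.9 171.4] [0.5869 0.1908 0.12  ] [0.5632 0.1327 0.11  ] 0.06273054108027723 67.82026174108958
deck ((549.442626953125, 70.73728942871094), (375.7205505371094, 218.281005859375), 78.5728530883789)
rack ((521.3558349609375, -289.40667724609375), (50.877601623535156, 170.03427124023438), 81.83963012695312)
```

View pics/c2.png

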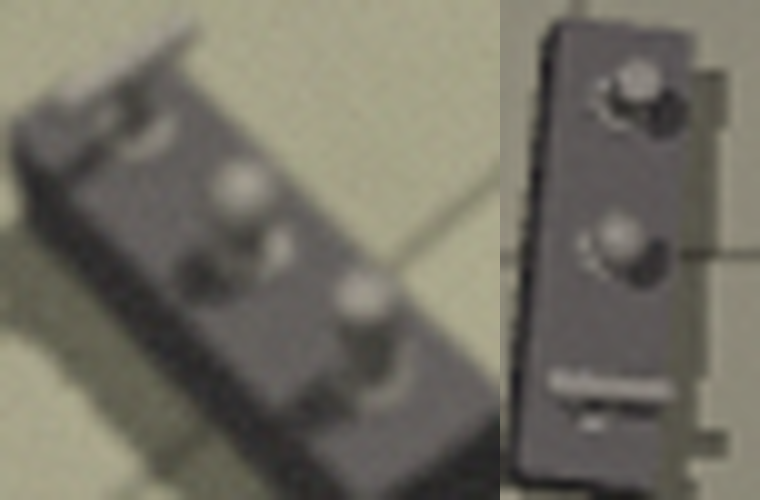

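The far pin (scene crop 361,295) is a straight cylinder with a flat top. The middle one (240,185) is a ball on a thin neck, and the near one is the tee. So the wanted pin is the far one. I'll turn the tool to line up with the rails and cross-check the positions.

```bash
python3 -m creep '[[[0,0,0,-9.25],[0,0,0,-9.25],[0,0,0,-9.25],[0,0,0,-9.25],[0,0,0,-9.25],[0,0,0,-9.25],[0,0,0,-9.25]]]' 1
cat >> h.py <<'E'
def go(x,y,z=None):
    o=get_obs(); w=o['ee_rot'][2]; p=o['tool_pos']; d=np.array([x,y])-p[:2]
    print('yaw',np.degrees(w).round(2),'pos',p.round(4),'rows dx,dy',(1000*np.array([d@[np.cos(w),np.sin(w)],d@[np.sin(w),-np.cos(w)]])).round(1),'dz',None if z is None else round(1000*(p[2]-z),1),'F',o['wrist_force'].round(1),'w',round(o['width'],4))
E
python3 - <<'E'
from h import *
T=load('top0')
print('far pin top',atz(T,397.5,187.3,.084).round(4))
print('pred post top px',proj(T,[.5457,.0409,.137]),'foot',proj(T,[.5457,.0409,.092]))
g=cv2.cvtColor(T['color'],cv2.COLOR_RGB2GRAY); print(g[190:203,294:312])
go(.5457,.0409,.104)
E
```

```text
time: 0.98
tool_pos: [0.1316, -0.5337, 0.2048]
ee_rot: [-3.141, -0.001, 1.377]
wrist_force: [0.8, -0.0, -0.1]
width: 0.0939
far pin top [ 0.5777 -0.2975  0.084 ]
pred post top px (np.float64(301.6051748496686), np.float64(195.06792721461537)) foot (np.float64(302.4381538842782), np.float64(197.5082222785687))
[[161 162 161 163 160 161 161 161 161 160 160 160 161 160 159 160 162 153]
 [162 161 161 161 160 161 162 163 163 161 160 160 162 159 162 160 164 153]
 [158 159 162 161 160 161 163 158 157 162 164 162 160 160 160 162 163 150]
 [ 98 119 163 162 163 164 146  76  74 135 161 162 163 162 161 162 159 123]
 [102 123 165 162 162 148  44  15  11  43 116 166 162 162 161 161 160 121]
 [103 120 165 163 157 119  24  17  26  11  92 162 160 163 162 165 155  83]
 [105 125 164 162 160 124  24  28  26  17  34  84 120 160 158 161 154  27]
 [102 123 165 162 163 153  27  24  27  12  23  72 107 103 102 125 152  32]
 [103 131 164 162 164 156  98   0   0   0  25  77 108 105 103 106  95  15]
 [121 165 161 162 163 163 155  66  18  24  55  93 108 104 106 102  70  16]
 [128 162 160 161 160 162 165 158  97  97 120 115 103 104 106  98  53  12]
 [162 161 161 161 160 161 161 163 165 166 166 156 112 115 118 110  35  15]
 [162 160 160 161 161 161 162 160 159 162 161 162 163 163 166 157  28  24]]
yaw 78.91 pos [ 0.1316 -0.5337  0.2048] rows dx,dy [643.5 295.8] dz 100.8 F [ 0.8 -0.  -0.1] w 0.0939
```

```bash
python3 -m creep '[[[25,11,0,0],[40,18,0,0],[42,19.5,0,0],[42,19.5,0,0],[42,19.5,0,0],[42,19.5,0,0],[42,19.5,0,0],[42,19.5,0,0]]]'
python3 -m creep '[[[42,19.5,0,0],[42,19.5,0,0],[42,19.5,0,0],[42,19.5,0,0],[42,19.5,0,0],[42,19.5,0,0],[36,14,0,0],[25,10,0,0]]]'
python3 -m creep '[[[0,0,0,0],[0,0,0,0]]]' >/dev/null; python3 -c "
from h import *; go(.5457,.0409,.104)"
```

```text
time: 1.98
tool_pos: [0.3379, -0.2506, 0.205]
ee_rot: [-3.141, -0.0, 1.372]
wrist_force: [0.5, -1.1, 0.7]
width: 0.0939
time: 2.98
tool_pos: [0.5378, 0.0285, 0.2046]
ee_rot: [-3.14, 0.0, 1.373]
wrist_force: [-0.4, -0.1, -0.3]
width: 0.094
yaw 78.59 pos [0.537  0.0263 0.205 ] rows dx,dy [16.   5.7] dz 101.0 F [ 0.3 -0.6  0. ] w 0.0939
```

```bash
python3 -m creep '[[[16,6,0,0],[0,0,20,0],[0,0,25,0],[0,0,25,0],[0,0,20,0],[0,0,10,0],[0,0,0,0],[0,0,0,0]]]'
python3 -m creep '[[[0,0,0,0],[0,0,0,0],[0,0,0,0],[0,0,0,0],[0,0,0,0],[0,0,0,0],[0,0,0,0]]]' 0
python3 -c "
from h import *; go(.5457,.0409,.104)"
```

```text
time: 4.22
tool_pos: [0.5473, 0.0413, 0.1066]
ee_rot: [3.14, -0.0, 1.372]
wrist_force: [-0.4, -0.1, 0.4]
width: 0.094
time: 5.1
tool_pos: [0.5465, 0.0413, 0.1054]
ee_rot: [-3.142, 0.0, 1.372]
wrist_force: [-0.5, -0.1, 0.2]
width: 0.0275
yaw 78.6 pos [0.5465 0.0413 0.1054] rows dx,dy [-0.6 -0.7] dz 1.4 F [-0.5 -0.1  0.2] w 0.0275
```

```bash
python3 -m creep '[[[0,0,0,0],[0,0,0,0],[0,0,0,0],[0,0,0,0]]]' 0
python3 -m creep '[[[5,0,0,0],[10,0,0,0],[12,0,0,0],[12,0,0,0],[12,0,0,0],[10,0,0,0],[6,0,0,0],[3,0,0,0]]]'
python3 -m creep '[[[0,0,0,0],[0,0,0,0]]]'
python3 -c "
from h import *; go(.5457,.0409,.104); s=snap('scene','s1');t=snap('top','t1')
R=lambda im,x,y,w,h,k:cv2.resize(im[y:y+h,x:x+w,::-1],None,fx=k,fy=k,interpolation=cv2.INTER_CUBIC)
cv2.imwrite('pics/c3.png',np.vstack([R(s['color'],330,130,100,60,6),R(t['color'],235,165,100,40,6)]))"
```

```text
time: 5.6
tool_pos: [0.5469, 0.0413, 0.1054]
ee_rot: [3.141, -0.0, 1.372]
wrist_force: [1.9, -0.6, -1.4]
width: 0.0175
time: 6.6
tool_pos: [0.5609, 0.1108, 0.1055]
ee_rot: [3.141, -0.0, 1.373]
wrist_force: [4.1, -1.7, -3.3]
width: 0.0172
time: 6.85
tool_pos: [0.5609, 0.1111, 0.1055]
ee_rot: [3.141, -0.002, 1.372]
wrist_force: [5.3, -0.3, -3.6]
width: 0.0172
yaw 78.64 pos [0.5609 0.1111 0.1055] rows dx,dy [-71.8  -1.1] dz 1.5 F [ 5.3 -0.3 -3.6] w 0.0172
```

View pics/c3.png

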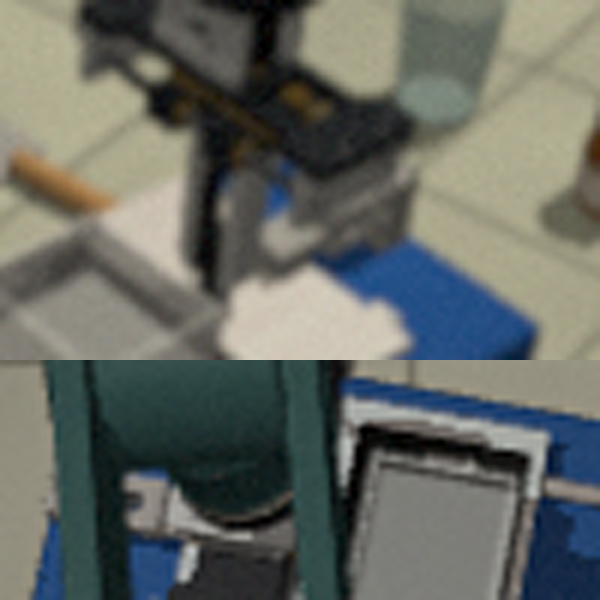

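The carriage moved about 71 mm with the post held (the picture shows the tab entering the yoke). I'll release, rise and travel to the pin. With the view clear, I'll check the alignment from there.

```bash
python3 -m creep '[[[0,0,0,0],[0,0,0,0],[0,0,0,0],[0,0,-10,0],[0,0,-25,0],[0,0,-30,0],[0,0,-30,0],[0,0,-15,0]]]' 0.45
python3 -m creep '[[[-20,5,0,0],[-45,11,0,0],[-48,12,0,0],[-48,12,0,0],[-48,12,0,0],[-48,12,0,0],[-48,12,0,0],[-45,11,0,0]]]'
python3 -m creep '[[[-32,6,0,0],[-15,3.5,0,0],[0,0,0,0],[0,0,0,0]]]'
cat > m.py <<'E'
from h import *
s=snap('scene','s2');t=snap('top','t2')
R=lambda im,x,y,w,h,k:cv2.resize(im[y:y+h,x:x+w,::-1],None,fx=k,fy=k,interpolation=cv2.INTER_CUBIC)
cv2.imwrite('pics/c4.png',np.vstack([R(s['color'],345,145,75,35,8),R(t['color'],240,175,75,35,8)]))
go(.577,-.297,.051)
u0=np.array([.198,.980])
# compare carriage features: shift the old top carriage image? use post dark blob centroid
for n,c in(('top0',(301.5,195)),('t2',None)):
    T=load(n)
    if c is None: c=proj(T,[.5457+.0714*.198,.0409+.0714*.98,.137])
    g=cv2.cvtColor(T['color'],cv2.COLOR_RGB2GRAY).astype(float)
    x,y=int(round(c[0])),int(round(c[1]))+1; p=g[y-4:y+5,x-4:x+4]; w=np.clip(70-p,0,None); yy,xx=np.mgrid[y-4:y+5,x-4:x+4]
    q=((w*xx).sum()/w.sum(),(w*yy).sum()/w.sum()); print(n,c,np.round(q,2),atz(T,*q,.120).round(4))
E
python3 m.py
```

```text
time: 7.95
tool_pos: [0.5611, 0.1101, 0.2184]
ee_rot: [3.138, -0.001, 1.372]
wrist_force: [0.5, -0.2, -0.1]
width: 0.0427
time: 8.95
tool_pos: [0.5749, -0.2531, 0.2132]
ee_rot: [-3.138, -0.001, 1.37]
wrist_force: [-0.3, -0.1, 0.1]
width: 0.0421
time: 9.45
tool_pos: [0.5765, -0.2972, 0.2153]
ee_rot: [-3.141, -0.001, 1.373]
wrist_force: [0.5, 0.7, 0.1]
width: 0.0422
yaw 78.71 pos [ 0.5768 -0.2969  0.2158] rows dx,dy [-0.   0.2] dz 164.8 F [ 0.1  0.2 -0.2] w 0.0423
top0 (301.5, 195) [302.01 196.47] [0.5441 0.0406 0.12  ]
t2 (np.float64(281.1590407914564), np.float64(191.40649178284337)) [282.01 192.78] [0.5584 0.1099 0.12  ]
```

View pics/c4.png

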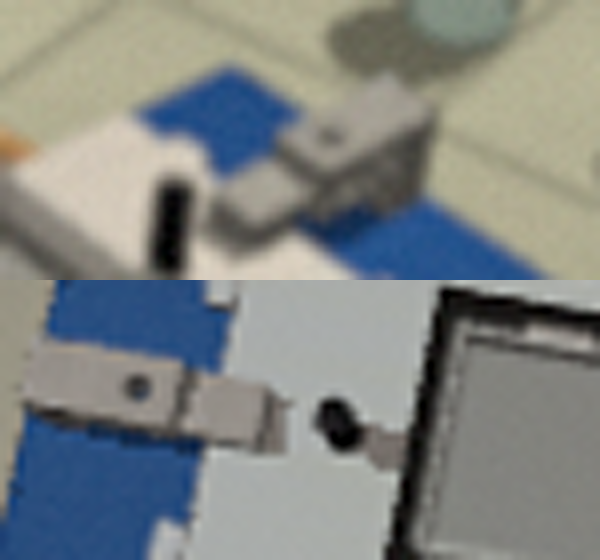

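Alignment is good: image post-to-yoke distance is 90.1 mm against the 90 required. The scene view shows the tab between the ears. Next I grip the pin.

```bash
python3 -m creep '[[[0,0,20,0],[0,0,35,0],[0,0,40,0],[0,0,30,0],[0,0,20,0],[0,0,10,0],[0,0,6,0],[0,0,0,0]]]'
python3 -m creep '[[[0,0,0,0],[0,0,0,0],[0,0,0,0],[0,0,0,0],[0,0,0,0],[0,0,0,0],[0,0,0,0]]]' 0
python3 -c "
from h import *; go(.577,-.297,.055)"
```

```text
time: 10.55
tool_pos: [0.5769, -0.2985, 0.0551]
ee_rot: [3.141, 0.0, 1.372]
wrist_force: [-0.4, 0.3, -1.0]
width: 0.0422
time: 11.42
tool_pos: [0.5769, -0.2985, 0.055]
ee_rot: [3.141, 0.001, 1.372]
wrist_force: [0.1, 0.1, 3.5]
width: 0.0155
yaw 78.6 pos [ 0.5769 -0.2985  0.055 ] rows dx,dy [ 1.5 -0.2] dz 0.0 F [0.1 0.1 3.5] w 0.0155
```

```bash
python3 -m creep '[[[0,0,-10,0],[0,0,-20,0],[0,0,-30,0],[0,0,-35,0],[0,0,-35,0],[0,0,-25,0],[0,0,-15,0],[0,0,0,0]]]'
python3 -m creep '[[[20,-4,0,0],[40,-8,0,0],[45,-9,0,0],[45,-9,0,0],[45,-9,0,0],[45,-9,0,0],[45,-9,0,0],[45,-9,0,0]]]'
python3 -m creep '[[[45,-9,0,0],[45,-9,0,0],[35,-7,0,0],[20,-4,0,0],[8,-1.4,0,0],[0,0,0,0],[0,0,0,0]]]'
python3 -c "
from h import *; go(.5785,.197,.180)"
```

```text
time: 12.42
tool_pos: [0.5767, -0.2984, 0.2264]
ee_rot: [3.139, 0.001, 1.372]
wrist_force: [-0.8, 1.1, -0.5]
width: 0.0149
time: 13.42
tool_pos: [0.5753, 0.0411, 0.2227]
ee_rot: [-3.138, 0.0, 1.373]
wrist_force: [-0.4, 0.1, -0.0]
width: 0.0156
time: 14.3
tool_pos: [0.5776, 0.1931, 0.2245]
ee_rot: [3.141, 0.001, 1.37]
wrist_force: [-0.2, -0.3, -1.0]
width: 0.0154
yaw 78.51 pos [0.5776 0.1931 0.2245] rows dx,dy [4.  0.1] dz 44.5 F [-0.2 -0.3 -1. ] w 0.0154
```

```bash
python3 -m creep '[[[4,0,10,0],[0,0,20,0],[0,0,12,0],[0,0,6,0],[0,0,0,0],[0,0,0,0]]]'
python3 -c "
from h import *; go(.5785,.197,.175); s=snap('scene','s3');t=snap('top','t3')
R=lambda im,x,y,w,h,k:cv2.resize(im[y:y+h,x:x+w,::-1],None,fx=k,fy=k,interpolation=cv2.INTER_CUBIC)
a=R(s['color'],360,125,50,50,12)
cv2.imwrite('pics/c5.png',a)
o=get_obs()['tool_pos']; print('proj of nominal nose',proj(s,[.5785,.1981,o[2]-.047]),'hole',proj(s,[.577,.1981,.12]))"
```

```text
time: 15.05
tool_pos: [0.5787, 0.1982, 0.1773]
ee_rot: [3.14, -0.001, 1.372]
wrist_force: [-0.1, 0.1, -1.6]
width: 0.0158
yaw 78.6 pos [0.5787 0.1982 0.1773] rows dx,dy [-1.3  0.1] dz 2.3 F [-0.1  0.1 -1.6] w 0.0158
proj of nominal nose (np.float64(385.94155538160766), np.float64(158.93969986186835)) hole (np.float64(385.14320760512913), np.float64(161.27403507899618))
```

View pics/c5.png

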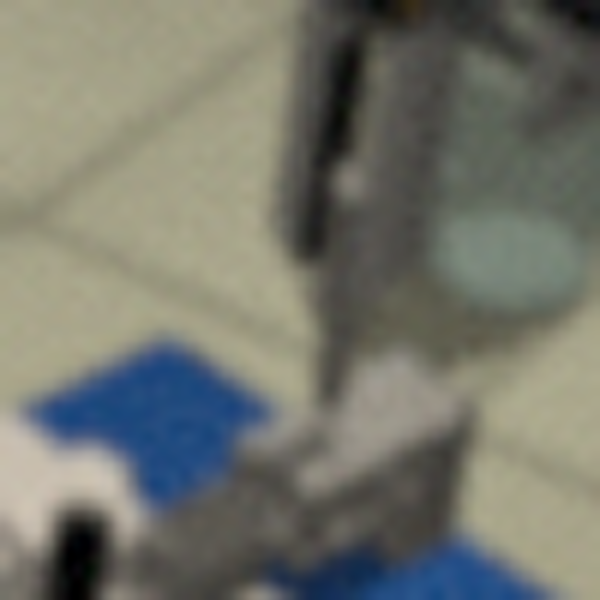

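The nose is at about scene (386.7,158), roughly 1 mm right of the line above the hole (385.8,161.4). I'll nudge back about 1.3 mm and descend while watching the force.

```bash
python3 -m creep '[[[-1.3,0,0,0],[0,0,4,0],[0,0,3,0],[0,0,3,0],[0,0,2,0],[0,0,2,0],[0,0,2,0],[0,0,0,0]]]'; python3 -c "
from h import *; go(.5785,.197,.129)"
```

```text
time: 16.15
tool_pos: [0.5779, 0.1969, 0.1602]
ee_rot: [-3.141, 0.0, 1.372]
wrist_force: [-0.1, 0.1, -1.2]
width: 0.0153
yaw 78.61 pos [0.5779 0.1969 0.1602] rows dx,dy [0.2 0.5] dz 31.2 F [-0.1  0.1 -1.2] w 0.0153
```

```bash
python3 -m creep '[[[0,0,2,0],[0,0,2,0],[0,0,2,0],[0,0,2,0],[0,0,2,0],[0,0,0,0]]]'; python3 -c "
from h import *; go(.5785,.197,.129)"
```

```text
time: 16.9
tool_pos: [0.5779, 0.1969, 0.1502]
ee_rot: [-3.141, 0.0, 1.372]
wrist_force: [0.1, -0.5, -0.6]
width: 0.0154
yaw 78.61 pos [0.5779 0.1969 0.1502] rows dx,dy [0.3 0.6] dz 21.2 F [ 0.1 -0.5 -0.6] w 0.0154
```

```bash
python3 -m creep '[[[0,0,2,0],[0,0,2,0],[0,0,2,0],[0,0,2,0],[0,0,2,0],[0,0,0,0]]]'; python3 -m creep '[[[0,0,2,0],[0,0,2,0],[0,0,2,0],[0,0,1,0],[0,0,0,0]]]'; python3 -c "
from h import *; go(.5785,.197,.129)"
```

```text
time: 17.65
tool_pos: [0.5779, 0.1969, 0.1402]
ee_rot: [-3.141, 0.0, 1.372]
wrist_force: [0.2, 0.4, -0.2]
width: 0.0157
time: 18.27
tool_pos: [0.578, 0.1969, 0.1333]
ee_rot: [-3.141, 0.0, 1.372]
wrist_force: [-0.6, 0.3, 0.4]
width: 0.0154
yaw 78.6 pos [0.578  0.1969 0.1333] rows dx,dy [0.2 0.5] dz 4.3 F [-0.6  0.3  0.4] w 0.0154
```

```bash
python3 -m creep '[[[0,0,2,0],[0,0,1,0],[0,0,0.7,0],[0,0,0,0]]]'; python3 -m creep '[[[0,0,0.5,0],[0,0,0.5,0],[0,0,0,0]]]'; python3 -c "
from h import *; go(.5785,.197,.129)"
```

```text
time: 18.77
tool_pos: [0.578, 0.1969, 0.1297]
ee_rot: [-3.142, 0.0, 1.372]
wrist_force: [0.1, 0.9, -0.4]
width: 0.0154
time: 19.15
tool_pos: [0.5781, 0.1969, 0.129]
ee_rot: [3.141, -0.0, 1.372]
wrist_force: [0.3, -0.3, 0.1]
width: 0.0156
yaw 78.6 pos [0.5781 0.1969 0.129 ] rows dx,dy [0.2 0.4] dz -0.0 F [ 0.3 -0.3  0.1] w 0.0156
```

Next I go a little further, until the collar pushes back.

```bash
python3 -m creep '[[[0,0,0.5,0],[0,0,0.5,0],[0,0,0,0]]]';python3 -c "
from h import *; go(.5785,.197,.129)"
```

```text
time: 19.52
tool_pos: [0.5781, 0.1969, 0.129]
ee_rot: [3.141, -0.0, 1.372]
wrist_force: [-2.1, -0.6, 5.5]
width: 0.0151
yaw 78.61 pos [0.5781 0.1969 0.129 ] rows dx,dy [0.1 0.4] dz -0.0 F [-2.1 -0.6  5.5] w 0.0151
```

The collar is seated: 5.5 N upward at exactly the expected height. I'll release and withdraw.

```bash
python3 -m creep '[[[0,0,0,0],[0,0,0,0],[0,0,0,0],[0,0,0,0],[0,0,-4,0],[0,0,-15,0],[0,0,-30,0],[0,0,-35,0]]]' 0.5
python3 -m creep '[[[-15,0,-20,0],[-40,0,0,0],[-45,0,0,0],[-45,0,0,0],[-45,0,0,0],[-40,0,0,0],[-20,0,0,0],[0,0,0,0]]]'
python3 -c "
from h import *; go(.5785,.197,.129); s=snap('scene','s4');t=snap('top','t4')
R=lambda im,x,y,w,h,k:cv2.resize(im[y:y+h,x:x+w,::-1],None,fx=k,fy=k,interpolation=cv2.INTER_CUBIC)
cv2.imwrite('pics/c6.png',np.vstack([R(s['color'],345,140,75,40,8),np.hstack([R(t['color'],240,165,100,60,4),R(s['color'],240,230,50,60,4)])]))"
```

```text
time: 20.52
tool_pos: [0.5779, 0.1969, 0.2134]
ee_rot: [3.141, 0.0, 1.372]
wrist_force: [0.7, -0.0, -0.6]
width: 0.047
time: 21.52
tool_pos: [0.528, -0.0499, 0.2321]
ee_rot: [3.141, 0.0, 1.369]
wrist_force: [0.3, -0.0, 0.7]
width: 0.0469
yaw 78.41 pos [ 0.528  -0.0499  0.2321] rows dx,dy [ 2.52e+02 -1.00e-01] dz 103.1 F [ 0.3 -0.   0.7] w 0.0469
```

View pics/c6.png

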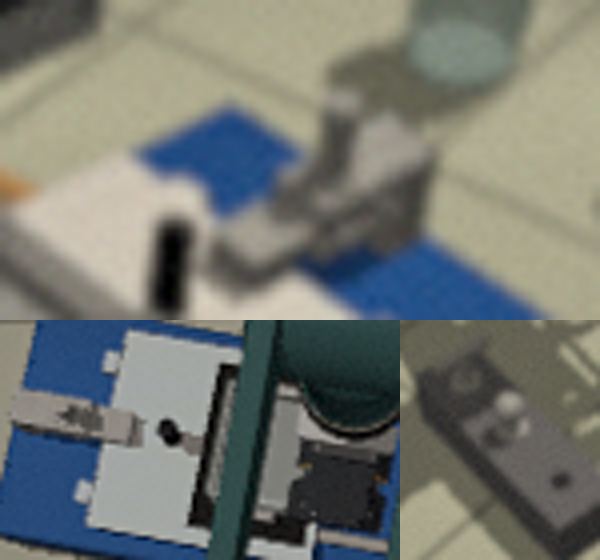

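The pin stands seated in the yoke (scene crop 340,140). The rack shows the ball pin still in place and an empty far hole. The tee is in the arm's shadow, so I'll check it by depth before handing in.

```bash
python3 -c "
from h import *
for n in('scene0','s2','s4'):
    W=cloud(load(n)); r=W[228:258,238:268]; m=(r[...,2]>.066)&(r[...,2]<.11); print(n,m.sum(),np.nanmean(r[m],0).round(4))
s=load('s4'); cv2.imwrite('pics/c7.png',cv2.convertScaleAbs(cv2.resize(s['color'][225:285,235:295,::-1],(480,480),interpolation=cv2.INTER_CUBIC),alpha=1.8))"
```

```text
scene0 95 [ 0.49   -0.2871  0.0761]
s2 93 [ 0.4902 -0.287   0.0761]
s4 94 [ 0.49   -0.2869  0.076 ]
```

View pics/c7.png

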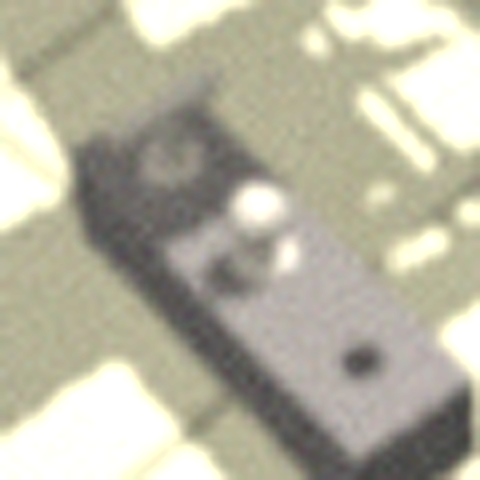

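The tee is unmoved: its crossbar is in shadow near (170,105), and the depth reading is unchanged. The ball pin is in place too, at (258,205). Handing in.

```bash
python3 -c "
from bench import ticket; print(ticket.close_job())"
```

```text
the job is handed in; nothing more can be done
None
```

The carriage is coupled to its drive, and I handed the job in at about 21.6 s of the 58 s allowed.

- **Carriage:** I slid it about 71 mm by its post. The camera then put the post 90.1 mm from the yoke hole, against the 90 mm it should be.
- **Pin:** I took the straight-grip pin from the rack's far hole and lowered it through both ears and the eye, with under about 1 N until the collar touched. The collar met the ear with 5.5 N at the expected height (TCP 129 mm).
- **After release:** I let go and withdrew. The pictures show the pin standing in the yoke, and the robot touching nothing.
- **Other pins:** The tee and ball pins are still in the rack. The tee looked missing in one picture, but that was the arm's shadow; depth readings there agree to about 0.2 mm.
- **Differences between checks:** The scene camera's first yoke-hole reading was about 1 cm off the top camera's, so I used the top one. I did not measure the bystanders individually at the end; the robot felt no contact near them.

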